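# Fit the stirring rotor onto the square drive until the spring ball clicks

### The job

Pick up the stirring rotor from its rubber pad by the blue grip and fit it on the square spindle of the bench stirrer: feel for the angle at which the square lets it down, then push it gently but firmly past the spring ball until it clicks and sits fully home on the spindle's shoulder, and let go. The spindle stands at an unknown angle and its bearing is delicate, so never lean hard on it, and leave the other things on the bench undisturbed.

Things in the scene. Friction and masses are not known exactly. Their poses are not given: they have to be found in the camera images.
- rotor_grip (a point): Stirring rotor: loose, 83 mm high, 0.16 to 0.28 kg, starts standing upright on the rubber pad. This point is the middle of its blue grip, a flat upright bar 40 mm long (along this point's x), 13 mm thick (along y), from 41 to 83 mm above the rotor's foot; the point is 62 mm above the foot. z points up along the rotor's axis.
- rotor_disc (a point): Centre of the top of the rotor's steel disc, 37 mm above the foot: radius 33 mm, 5 mm thick, with a blue collar (radius 17, 4 mm high) on it, under the grip. Below the disc are the 30 x 30 mm square steel sleeve that holds the socket and four vanes that reach 30 mm from the axis, 16 to 32 mm above the foot. Same axes as rotor_grip.
- rotor_foot (a point): Centre of the rotor's lower end, the mouth of its socket; same axes as rotor_grip. The socket is a square hole 15.2 mm wide, 26 mm deep, sides parallel to x and y (like the sleeve's outside), with a 0.8 mm chamfer at the mouth and a recess for the spring ball in all four walls, 2.4 to 9 mm above the mouth: it fits at any of the four quarter turns. At home this point lies on drive_home.
- drive_home (a point): Centre of the round shoulder that the square spindle rises from, 82 mm above the bench, on the spindle's axis, on top of the stirrer's drive unit: a white and grey box 150 x 150 x 50 mm, fixed to the bench. The axes are those of the box (z up, front to -x), NOT of the spindle. The whole spindle stands on a sprung bearing: see the joint bearing.
- drive_tip (a point): Centre of the top of the square steel spindle, 20 mm above drive_home; the square is 14 mm wide, its top 2 mm taper to 10 mm. Axes of the box: the square itself stands turned from them by an unmeasured angle of up to 0.7 rad either way. Its bearing is stiff (0.6 N m): it hardly yields. The rotor goes down within about 0.08 rad of parallel; else it stops with its foot 17 to 20 mm above home.
- ball_level (a point): Point on the axis 4.5 mm above drive_home, level with the spring ball (8 mm wide, stands 2.4 mm out of one side of the square). A lined-up rotor is first stopped by the ball with its foot about 7 mm above home; it takes about 13 to 17 N downward to get past, then it snaps down onto the shoulder (click). All heights count from the shoulder, which meanwhile sinks up to 9 mm on its spring.
- pad: Black rubber parking pad, fixed disc of 96 mm diameter, 4 mm thick, origin at the centre of its underside. The rotor starts on its top.
- powder_cup_1: Bystander: clear cup of pale powder with a red lid, 62 mm wide, 73 mm high; origin at the centre of its underside.
- trough: Bystander: white plastic reservoir, 77 x 51 x 56 mm; origin at the centre of its underside.
- microplate: Bystander: clear well plate, 86 x 128 x 15 mm; origin at the centre of its underside.
- bearing (a joint): How far the sprung bearing under the spindle is pushed down, in m: 0 at rest, up to 0.016. The shoulder, spindle and ball sink with it. About 2 N start it, then it gives 1 mm for each 1.5 N. Leaning hard on the drive is more than 0.0135 (about 22 N).
Things that resemble listed ones, but are neither listed nor needed, are in the scene too. What is meant by the pad is not yellow, and is the larger of those in its own colour. Leave any green look-alike of the part that bears rotor_grip alone.

How it is judged:
On the way, in this order (a step that is already met when the one before it is completed fails the run):
1. the rotor is lifted clear of its pad (distance between rotor_foot and pad above 0.05 m and contact force between rotor and the fingers above 0.5 N), for 0.2 s.
2. the rotor is clicked home on the drive (z of rotor_foot in the frame of drive_home between -0.003 and 0.0015 m and horizontal distance between rotor_foot and drive_home below 0.002 m and angle between rotor_foot's own z axis and vertical below 0.05 rad), for 0.2 s.
At the end, for the whole second after the job is handed in: The rotor is clicked home: its foot within 1.5 mm of the shoulder's height and 2 mm of the spindle's axis, upright within 3 degrees, at rest and released (all of step 2 and linear speed of rotor below 0.02 m/s and not (contact force between rotor and the fingers above 0.1 N)); the robot touches nothing.
It fails at once if the drive is leaned on: its bearing is pushed down by more than 13.5 mm (about 22 N) (value of joint bearing above 0.0135 m).
It fails at once if another thing on the bench is displaced by more than 3 cm (distance of any of powder_cup_1, trough, microplate from where it was at the start of the episode above 0.03 m).
It also fails if it takes over 56 s, if anything falls off the work surface, if the arm or the gripper's body presses on something with over 40 N, if the wrist force passes 120 N, or if a joint passes its speed limit or range.

### The arm

A 7-joint arm with a two-finger parallel gripper is mounted at the origin on a cart in front of the work surface, level with it; the furniture and walls round the work are solid. World frame = base frame: x ahead of the robot, y to its left, z up, the work surface at z = 0. Lengths are in m, angles in rad, forces in N, time in s.
With the tool pointing down it reaches from about 0.425 to 0.925 m from the base axis. Payload 6.8 kg.
Tool frame: the origin (TCP) lies midway between the tips of the shut fingers; the grasp point (between the pads) lies 19 mm behind it; z points along the fingers, y is the direction in which the jaws open and shut (so a half turn about z gives the same grasp; the last joint's range is limited). The gripper opens to 85 mm and grips with 20 to 120 N. Pads are 22 mm wide; open, the fingers measure 114 mm over their backs; the gripper's body (76 mm by 85 mm) begins 54 mm behind the grasp point. The pads swing forward as they close: fully open they stand 13 mm farther back than shut.
Start: joints at [1.216, 0.477, 0.022, 1.555, -0.011, 1.109, -0.083], TCP at [0.165, -0.655, 0.231] pointing down, gripper open.
Joint ranges: [-2.96, 2.96], [-0.34, 2.1], [-1.41, 1.46], [0.24, 2.44], [-1.37, 4.51], [0.17, 1.92], [-2.96, 2.96]. Speed limits (rad/s): [2.39, 2.39, 3.14, 3.14, 3.14, 3.14, 3.14].

### API

Orientations are given as a unit quaternion [w, x, y, z].
In Python, from station import bot, vision gives the robot as it stands.
- The arm moves only by the tool move_arm, never from a script. Its argument "increments" is text: rows parted by semicolons, each of 7 numbers parted by spaces: the opening, from 0 (shut) to 1 (fully open), then the shift along the world's x, y, z in mm, then the turn, a rotation vector about the world's x, y, z in rad. In form: grip x y z rx ry rz; .... A call has exactly 8 rows; each row shifts and turns the commanded pose from where the row before left it; what a row does not reach is not made up. A row lasts 1/8 s, in which the tool goes at most 62.5 mm and 10.7 degrees, less where a joint would pass 70% of its speed; a pose out of reach is approached as far as the arm can. A call with a gripper value outside its range is refused whole. The fingers move at their own pace and stop on an object; "newtons" is the grip in N (left out, the last holds). Time passes only in rows, so rows that do not move let the fingers close, or fill a call up. It gives the time, the measured TCP pose, the force and the opening at its end, in the units of the state.
- bot.get_obs(): the state, without advancing time (a new reading comes with each control period).
- vision.read_camera(name): name is "scene" or "top" or "wrist"; returns (picture, depth): 400x640x3 uint8, red, green, blue; 400x640 float32, m along the optical axis (not along the pixel's ray), 0 where there is no reading.
- vision.calibration(name): a dict with "fx", "fy", "cx", "cy" (pixels), "R" (3x3) and "t" (3): a world point X has camera coordinates R X + t; the wrist camera has in their place "hand_eye" (4x4, takes a point from camera to tool coordinates, whose origin is the TCP and whose axes are the flange's). Camera axes: x right, y down, z forward; pixel columns grow to the right and rows downward; lengths in m; the calibration is good to about 2 mm. A picture is of the moment at which its call begins: read the wrist's pose just before it. calibration takes no time and is no camera call.
- bot.hand_in(): hands the job in, once; it reports no verdict.
The state is a dict: "t": time; "q": joint angles; "joint_vel": joint speeds; "joint_torque": joint torques, N m; "eef_pos": TCP position; "tool_rot": TCP orientation; "contact_force": force on the tool from outside, world axes, zero at the start; "torque": the same for the moment, N m; "gripper_width": opening from 0.0 (shut) to 1.0 (fully open).
Only numpy, scipy, OpenCV 4.12 (cv2) and the standard library are available. Lean on these libraries where they do the work, as an engineer would, in place of code of your own. Each camera call takes 0.05 s, during which the arm holds its last target.

## Working session

There is one attempt and no reset: what is moved stays moved. The work goes in short steps, Python scripts to look and compute and a tool call to move; the robot and the scene stay as the last step left them, time stands still between calls to the robot, and variables do not carry over. Pictures are saved under pics/ and viewed, and the job is handed in when it is done.

Besides the shell and the picture viewer there is one more tool, called after "Request:" as name(argument=value, ...) on one line, values as JSON. move_arm: Moves the arm, as the interface text tells. Its arguments: {"type":"object","properties":{"increments":{"type":"string"},"newtons":{"type":"number"}},"required":["increments"]}

```bash
mkdir -p pics; ls; cat > h.py <<'E'
import numpy as np,cv2
from station import bot,vision
def snap(n,f):
    o=bot.get_obs(); im,d=vision.read_camera(n)
    cv2.imwrite(f'pics/{f}.png',im[:,:,::-1]); np.savez(f'pics/{f}.npz',im=im,d=d,p=o['eef_pos'],q=o['tool_rot']); return o,im,d
E
python3 - <<'E'
from h import *
for n in ('scene','top'):
    o,im,d=snap(n,n+'0'); c=vision.calibration(n); print(n,{k:np.round(v,4).tolist() for k,v in c.items()})
print({k:np.round(v,3).tolist() for k,v in o.items()})
print(vision.calibration('wrist'))
E
```

```text
pics
scene {'fx': 494.8603, 'fy': 494.8603, 'cx': 327.4296, 'cy': 202.7124, 'R': [[-0.6675, -0.7445, 0.0138], [-0.5848, 0.5126, -0.6287], [0.461, -0.4277, -0.7776]], 't': [0.4216, 0.3156, 1.3188]}
top {'fx': 387.1136, 'fy': 387.1136, 'cx': 320.2838, 'cy': 196.3016, 'R': [[-0.002, -1.0, -0.0013], [-0.984, 0.0022, -0.1782], [0.1782, 0.0009, -0.984]], 't': [0.092, 0.5387, 1.1531]}
{'t': 0.05, 'q': [1.216, 0.478, 0.022, 1.556, -0.012, 1.109, -0.083], 'joint_vel': [0.001, -0.0, -0.002, -0.0, -0.0, 0.002, 0.0], 'joint_torque': [0.004, -59.829, 1.615, -28.225, 0.013, 0.005, -0.0], 'eef_pos': [0.165, -0.654, 0.23], 'tool_rot': [-0.001, 0.992, 0.123, -0.0], 'contact_force': [-0.024, 0.076, 0.374], 'torque': [0.011, -0.019, -0.015], 'gripper_width': 0.999}
{'fx': 346.31927236315227, 'fy': 346.31927236315227, 'cx': 324.8726362923752, 'cy': 197.17035873619594, 'hand_eye': array([[ 5.99553887e-05, -9.49571883e-01, -3.13549415e-01,
         8.04937233e-02],
       [ 9.99999540e-01, -2.43158651e-04,  9.27611294e-04,
         2.35817341e-04],
       [-9.57075856e-04, -3.13549327e-01,  9.49571432e-01,
        -1.41798300e-01],
       [ 0.00000000e+00,  0.00000000e+00,  0.00000000e+00,
         1.00000000e+00]])}
```

View pics/scene0.png

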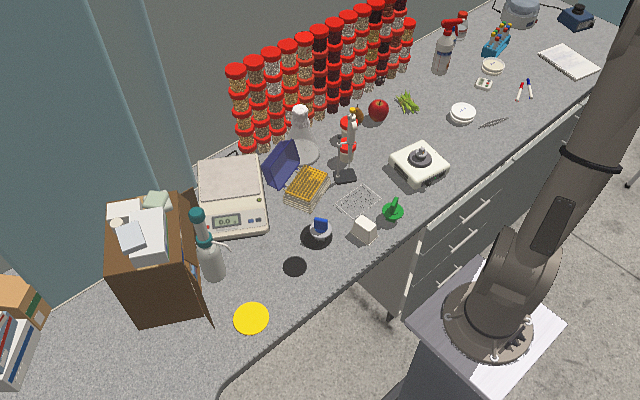

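View pics/top0.png

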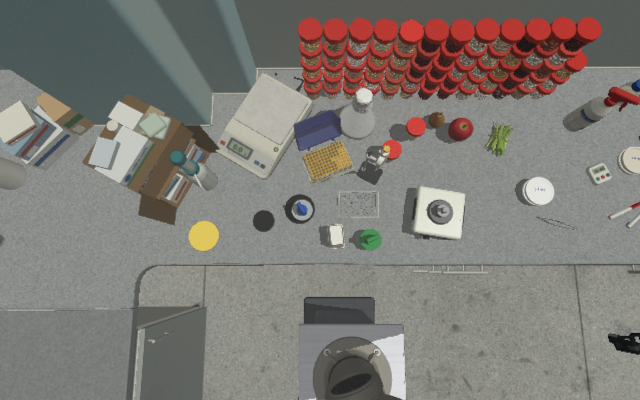

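The blue-gripped rotor stands on the larger black pad at top (301,209). The bare black disc at (263,221) is smaller, the disc at (203,236) is yellow, and the green look-alike is at (371,239). The stirrer is at (440,212). I'll confirm this with enlarged crops.

```bash
cat >> h.py <<'E'
def ray(c,u,v,z):
    R,t=np.array(c['R']),np.array(c['t']); o=-R.T@t; d=R.T@np.array([(u-c['cx'])/c['fx'],(v-c['cy'])/c['fy'],1]); return o+d*(z-o[2])/d[2]
def pts(c,d):
    v,u=np.mgrid[:400,:640]; P=np.stack([(u-c['cx'])/c['fx']*d,(v-c['cy'])/c['fy']*d,d],-1); 
    return (P-np.array(c['t']))@np.array(c['R'])
E
python3 - <<'E'
from h import *
a=cv2.imread('pics/top0.png');b=cv2.imread('pics/scene0.png')
f=lambda i,u,v,r=30:cv2.resize(i[v-r:v+r,u-r:u+r],(390,290),interpolation=cv2.INTER_CUBIC)
cv2.imwrite('pics/crop0.png',np.vstack([np.hstack([f(a,301,209),f(a,440,212)]),np.hstack([f(b,318,232),f(b,420,160)])]))
for n in('top','scene'):
    c=vision.calibration(n);z=np.load(f'pics/{n}0.npz');im,d=z['im'],z['d'];P=pts(c,d);hsv=cv2.cvtColor(im,cv2.COLOR_RGB2HSV)
    m=cv2.inRange(hsv,(108,120,60),(130,255,255))
    k,l,s,ce=cv2.connectedComponentsWithStats(m)
    for i in range(1,k):
        if s[i,4]>25:
            q=P[l==i]; print(n,s[i],ce[i].round(1),q[:,2].max(),np.median(q,0).round(3)); 
            t=q[q[:,2]>0.08]
            if len(t)>5: print('  top',len(t),t.mean(0).round(4),cv2.minAreaRect((t[:,:2]*1000).astype(np.float32)))
    # drive: heights
    reg=(P[...,2]>0.04)&(P[...,2]<0.065)&(d>0)&(abs(P[...,1]+0.28)<.2)&(P[...,0]<.75)&(P[...,0]>.4)
    k,l,s,ce=cv2.connectedComponentsWithStats(reg.astype(np.uint8))
    for i in range(1,k):
        if s[i,4]>300: q=P[l==i]; print(n,'box',s[i],q.mean(0).round(4),cv2.minAreaRect((q[:,:2]*1000).astype(np.float32)))
    for lo,hi in((.065,.078),(.078,.09),(.09,.12)):
        reg=(P[...,2]>lo)&(P[...,2]<hi)&(d>0)&(abs(P[...,1]+0.28)<.15)&(P[...,0]<.75)&(P[...,0]>.4)
        q=P[reg]; print(lo,len(q), q.mean(0).round(4) if len(q) else'', cv2.minAreaRect((q[:,:2]*1000).astype(np.float32)) if len(q)>3 else '')
E
```

```text
top [632  80   8   9  47] [636.3  84. ] 0.10324000613661896 [ 0.886 -0.902  0.098]
  top 46 [ 0.8865 -0.9024  0.0962] ((885.8640747070312, -903.1451416015625), (15.568609237670898, 29.009855270385742), 81.33457946777344)
top [297 202  10  12  72] [301.5 208.2] 0.09095729791706905 [0.498 0.148 0.084]
  top 48 [0.4968 0.1479 0.086 ] ((497.0533752441406, 148.15887451171875), (38.796043395996094, 11.130614280700684), 35.69486618041992)
top box [ 413  186   53   54 2144] [ 0.4865 -0.2733  0.0504] ((488.4073486328125, -276.7178955078125), (152.05726623535156, 150.57168579101562), 80.47928619384766)
0.065 332 [ 0.6902 -0.2058  0.0709] ((631.291748046875, -227.64553833007812), (231.91917419433594, 311.0599365234375), 73.99244689941406)
0.078 86 [ 0.491  -0.2735  0.0814] ((579.171630859375, -225.70169067382812), (242.35748291015625, 36.62520217895508), 29.771753311157227)
0.09 32 [ 0.4879 -0.2757  0.0982] ((488.214599609375, -276.6640930175781), (13.641335487365723, 16.28800392150879), 87.36023712158203)
scene [314 217  14  16 110] [320.1 223.9] 0.09300719697100554 [0.494 0.153 0.08 ]
  top 55 [0.4959 0.151  0.0861] ((495.71942138671875, 150.04290771484375), (37.60427474975586, 14.184039115905762), 34.5887565612793)
scene box [ 389  140   62   45 1382] [ 0.4806 -0.2648  0.0512] ((480.55029296875, -273.5841979980469), (155.5861053466797, 163.16964721679688), 81.72305297851562)
0.065 166 [ 0.6153 -0.2554  0.07  ] ((629.1062622070312, -226.49465942382812), (230.30511474609375, 315.2401428222656), 73.52592468261719)
0.078 61 [ 0.4854 -0.2702  0.083 ] ((486.9584655761719, -272.5382385253906), (36.14973068237305, 34.58393859863281), 35.842430114746094)
0.09 30 [ 0.4873 -0.2732  0.0987] ((487.6208190917969, -274.95904541015625), (16.440893173217773, 13.027023315429688), 84.86148834228516)
```

View pics/crop0.png

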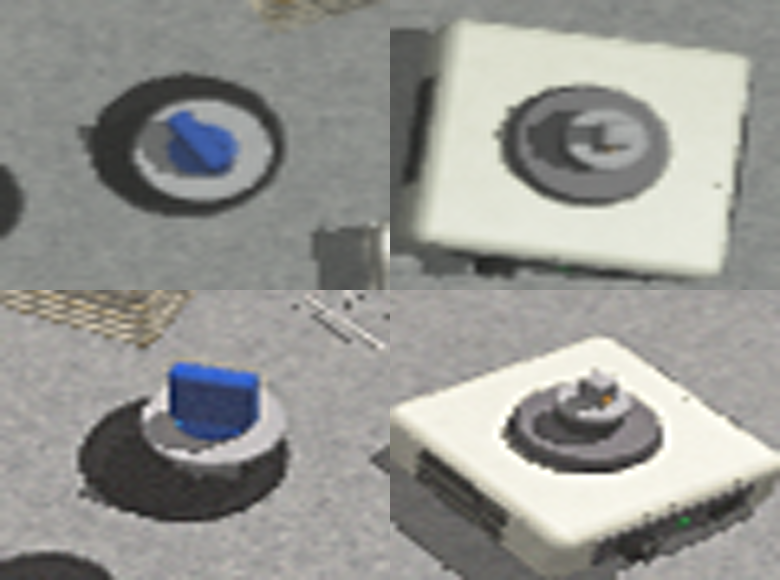

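The crops confirm it: blue bar grip on a steel disc on the large black pad, and a square spindle with its orange ball on the white drive. I'll hover over the spindle first, since it's on the way, to read its angle with the wrist camera.

Request:
move_arm(increments="1 40 47 0 0 0 0.046; 1 40 47 0 0 0 0.046; 1 40 47 0 0 0 0.046; 1 40 47 0 0 0 0.046; 1 40 47 0 0 0 0.046; 1 40 47 0 0 0 0.046; 1 41 48 0 0 0 0.046; 1 41 48 0 0 0 0.046")

```text
t: 1.1
eef_pos: [0.4869, -0.2759, 0.2312]
tool_rot: [-0.0, 0.953, 0.303, -0.0]
contact_force: [1.0, -0.0, -0.9]
gripper_width: 1.0
```

```bash
python3 - <<'E'
from h import *
import time
for i in range(3): o,im,d=snap('wrist','w1')
print({k:np.round(v,4).tolist() for k,v in o.items()})
cv2.imwrite('pics/w1c.png',im[:,:,::-1])
E
```

```text
{'t': 1.2, 'q': [0.6055, 0.3032, -0.2596, 1.82, 0.0845, 1.0283, -0.6296], 'joint_vel': [0.0632, -0.0091, 0.1028, 0.0179, 0.0306, 0.0116, 0.0485], 'joint_torque': [-0.5547, -46.1065, -1.512, -26.9918, 0.0889, -0.0497, -0.572], 'eef_pos': [0.4911, -0.2696, 0.2314], 'tool_rot': [-0.0013, 0.9512, 0.3087, 0.0018], 'contact_force': [0.1393, 0.596, 1.3885], 'torque': [0.0092, -0.0044, 0.0318], 'gripper_width': 0.9996}
```

View pics/w1.png

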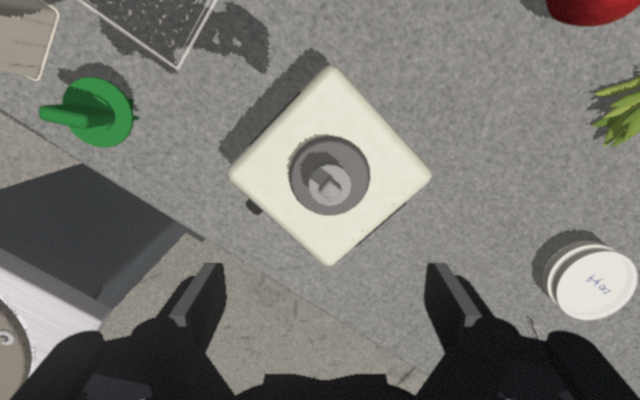

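The picture shows the drive at the centre, with the square spindle near (328,182). The green look-alike is at (95,112). The spindle covers only a few pixels, so I'll go down for a closer look.

Request:
move_arm(increments="1 0 0 -15 0 0 0; 1 0 0 -20 0 0 0; 1 0 0 -20 0 0 0; 1 0 0 -20 0 0 0; 1 0 0 -5 0 0 0; 1 0 0 0 0 0 0; 1 0 0 0 0 0 0; 1 0 0 0 0 0 0")

```text
t: 2.25
eef_pos: [0.4864, -0.2778, 0.152]
tool_rot: [0.0, 0.953, 0.302, 0.0]
contact_force: [-0.1, 0.3, 0.3]
gripper_width: 1.001
```

```bash
python3 - <<'E'
from h import *
o,im,d=snap('wrist','w2')
print({k:np.round(v,4).tolist() for k,v in o.items()})
cv2.imwrite('pics/w2c.png',cv2.resize(im[130:300,220:440,::-1],None,fx=3.5,fy=3.5,interpolation=cv2.INTER_CUBIC))
E
```

```text
{'t': 2.25, 'q': [0.6012, 0.392, -0.242, 1.8968, 0.1208, 0.8654, -0.6579], 'joint_vel': [-0.0025, 0.0011, -0.0011, 0.0018, 0.0007, -0.0007, 0.0004], 'joint_torque': [0.0917, -49.5975, -1.6357, -23.7503, 0.0149, 0.0001, 0.0011], 'eef_pos': [0.4864, -0.2778, 0.152], 'tool_rot': [0.0005, 0.9532, 0.3024, 0.0005], 'contact_force': [-0.1488, 0.3252, 0.2731], 'torque': [-0.01, 0.0202, -0.0192], 'gripper_width': 1.0008}
```

View pics/w2c.png

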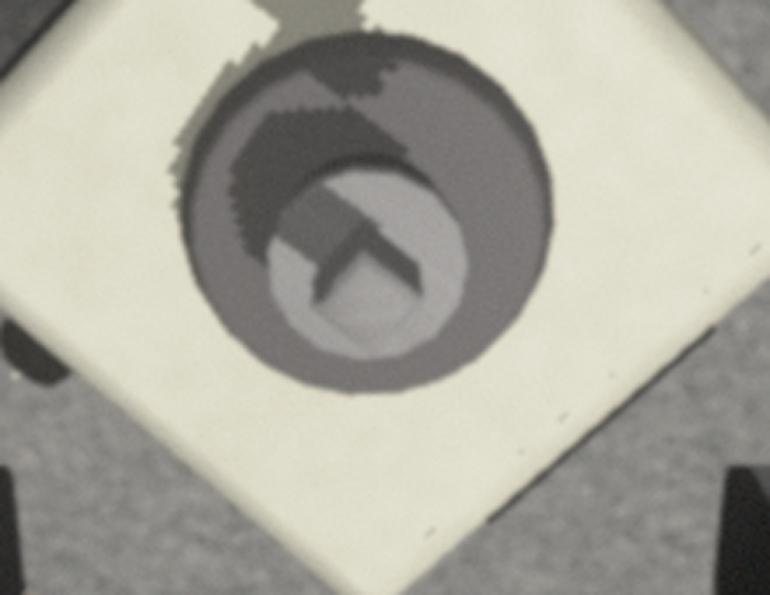

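The close view shows the spindle's square as a diamond near crop (367,295), on the light shoulder disc at about (368,262). I'll turn its corners and the disc outlines into an angle and a centre.

```bash
cat >> h.py <<'E'
from scipy.spatial.transform import Rotation as Ro
def wcal(p,q):
    c=dict(vision.calibration('wrist')); H=np.array(c['hand_eye']); T=np.eye(4); T[:3,:3]=Ro.from_quat([q[1],q[2],q[3],q[0]]).as_matrix(); T[:3,3]=p
    M=np.linalg.inv(T@H); c['R'],c['t']=M[:3,:3],M[:3,3]; return c
E
python3 - <<'E'
from h import *
z=np.load('pics/w2.npz');c=wcal(z['p'],z['q']);im=z['im']
g=cv2.cvtColor(im,cv2.COLOR_RGB2GRAY)
C=np.array([(368,243),(422,292),(372,346),(312,300)])/3.5+[220,130]
W=np.array([ray(c,u,v,.100) for u,v in C]);print(W.round(4),W.mean(0))
for i in range(4):
    e=W[(i+1)%4]-W[i]; print(np.linalg.norm(e[:2])*1000,np.degrees(np.arctan2(e[1],e[0]))%90)
# shoulder outline points, crop
for name,pp,zz in(('shoulder',[(270,263),(466,263),(370,357),(290,205),(335,345),(440,200),(450,315),(285,310)],.082),):
    Q=np.array([ray(c,u/3.5+220,v/3.5+130,zz)[:2] for u,v in pp]); A=np.c_[2*Q,np.ones(len(Q))];s=np.linalg.lstsq(A,(Q**2).sum(1),rcond=None)[0];print(name,s[:2],np.sqrt(s[2]+s[:2]@s[:2]))
# top camera / scene estimates of light shoulder
m=cv2.inRange(cv2.cvtColor(im,cv2.COLOR_RGB2HSV),(15,10,190),(45,70,255))
k,l,s,ce=cv2.connectedComponentsWithStats(m);i=1+s[1:,4].argmax();cs,_=cv2.findContours((l==i).astype(np.uint8),cv2.RETR_CCOMP,cv2.CHAIN_APPROX_NONE)
cs=sorted(cs,key=len)[::-1]
for q in cs[:2]:
    Wq=np.array([ray(c,u,v,.05)[:2] for u,v in q[:,0]],np.float32)*1000; print(len(q),cv2.minAreaRect(Wq),cv2.minEnclosingCircle(Wq))
d=z['d'];P=pts(c,d);r=(abs(P[...,2]-.1)<.006)&(np.hypot(P[...,0]-.488,P[...,1]+.276)<.03);q=P[r];print(len(q),q.mean(0),cv2.minAreaRect((q[:,:2]*1000).astype(np.float32)))
r=(abs(P[...,2]-.083)<.005)&(np.hypot(P[...,0]-.488,P[...,1]+.276)<.04);q=P[r];print(len(q),q.mean(0),cv2.minEnclosingCircle((q[:,:2]*1000).astype(np.float32)))
E
```

```text
[[ 0.499  -0.2697  0.1   ]
 [ 0.4971 -0.2824  0.1   ]
 [ 0.484  -0.2812  0.1   ]
 [ 0.4851 -0.2678  0.1   ]] [ 0.49130012 -0.27525926  0.1       ]
12.795750659344678 81.43660635615059
13.167782557110476 84.77358775184226
13.396097207793371 85.43360156162349
14.080621879647417 82.24521725141051
shoulder [ 0.49073709 -0.27573683] 0.01818134920768173
926 ((491.41607666015625, -276.5800476074219), (138.77804565429688, 140.49392700195312), 80.45494842529297) ((491.19586181640625, -276.74737548828125), 95.56876373291016)
588 [ 0.49067085 -0.27481293  0.10013836] ((489.5594787597656, -275.46783447265625), (14.468143463134766, 14.743852615356445), 84.6440658569336)
1783 [ 0.49226992 -0.27367566  0.08138651] ((489.5943603515625, -275.62628173828125), 19.130342483520508)
```

The spindle's square stands at about -6.5° (mod 90°) in world axes, and its axis is near (0.490, -0.2756). Next I'll go over the rotor.

Request:
move_arm(increments="1 0 0 30 0 0 0; 1 1 45 30 0 0 0; 1 1 60 20 0 0 0; 1 1 60 0 0 0 0; 1 1 60 0 0 0 0; 1 1 60 0 0 0 0; 1 1 60 0 0 0 0; 1 1 45 0 0 0 0")

```text
t: 3.3
eef_pos: [0.4929, 0.1147, 0.2317]
tool_rot: [-0.0, 0.953, 0.304, 0.001]
contact_force: [1.0, -0.3, 0.9]
gripper_width: 1.004
```

Request:
move_arm(increments="1 2 31 0 0 0 0; 1 0 0 0 0 0 0; 1 0 0 0 0 0 0; 1 0 0 0 0 0 0; 1 0 0 0 0 0 0; 1 0 0 0 0 0 0; 1 0 0 0 0 0 0; 1 0 0 0 0 0 0")

```text
t: 4.3
eef_pos: [0.4951, 0.1427, 0.2311]
tool_rot: [0.0, 0.953, 0.303, -0.0]
contact_force: [0.6, -0.2, -0.5]
gripper_width: 1.004
```

```bash
python3 - <<'E'
from h import *
o,im,d=snap('wrist','w3')
print({k:np.round(v,4).tolist() for k,v in o.items()})
c=wcal(o['eef_pos'],o['tool_rot']);P=pts(c,d);m=cv2.inRange(cv2.cvtColor(im,cv2.COLOR_RGB2HSV),(105,120,40),(130,255,255))>0
r=m&(abs(P[...,2]-.087)<.006);q=P[r];print(len(q),q.mean(0),cv2.minAreaRect((q[:,:2]*1000).astype(np.float32)))
r=(abs(P[...,2]-.041)<.003)&(np.hypot(P[...,0]-.497,P[...,1]-.1485)<.045);q=P[r];print(len(q),cv2.minEnclosingCircle((q[:,:2]*1000).astype(np.float32)))
E
```

```text
{'t': 4.3, 'q': [0.0271, 0.2556, -0.5013, 1.9062, 0.1435, 1.0148, -1.4926], 'joint_vel': [-0.0036, -0.0002, -0.0, -0.002, -0.0016, 0.0006, 0.0001], 'joint_torque': [0.0532, -41.2648, -2.9651, -26.4328, 0.014, 0.0023, 0.0005], 'eef_pos': [0.4951, 0.1427, 0.2311], 'tool_rot': [0.0, 0.9531, 0.3026, -0.0], 'contact_force': [0.586, -0.2313, -0.4983], 'torque': [0.0296, 0.0398, -0.0261], 'gripper_width': 1.0038}
591 [0.50061864 0.15093018 0.08562154] ((499.3102722167969, 150.29945373535156), (37.6636848449707, 12.085942268371582), 35.32715606689453)
2398 ((498.47509765625, 149.682373046875), 32.973758697509766)
```

View pics/w3.png

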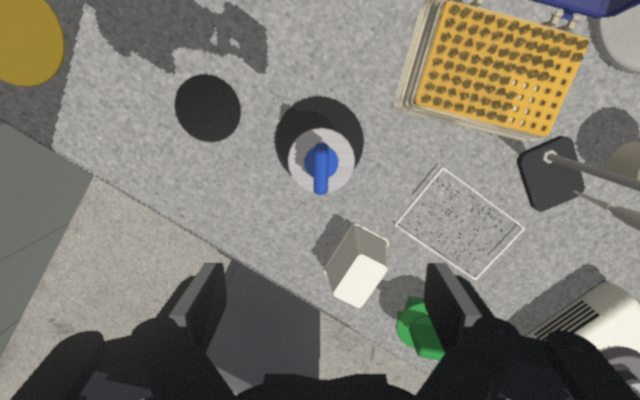

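The rotor axis is at (0.4988, 0.1500), the bar lies at 35.3°, and the jaws are already square to it. The trough is at (357,265), well to the side. I'll go down with the jaws half open.

Request:
move_arm(increments="0.55 2 4 -20 0 0 0; 0.55 2 4 -35 0 0 0; 0.55 0 0 -35 0 0 0; 0.55 0 0 -35 0 0 0; 0.55 0 0 -30 0 0 0; 0.55 0 0 -24 0 0 0; 0.55 0 0 0 0 0 0; 0.55 0 0 0 0 0 0")

```text
t: 5.35
eef_pos: [0.4997, 0.1511, 0.0529]
tool_rot: [-0.0, 0.953, 0.303, 0.001]
contact_force: [0.4, -0.2, 0.3]
gripper_width: 0.553
```

Request:
move_arm(increments="0.4 0 0 0 0 0 0; 0.1 0 0 0 0 0 0; 0 0 0 0 0 0 0; 0 0 0 0 0 0 0; 0 0 0 0 0 0 0; 0 0 0 0 0 0 0; 0 0 0 0 0 0 0; 0 0 0 0 0 0 0", newtons=40)

```text
t: 6.35
eef_pos: [0.4997, 0.1509, 0.0529]
tool_rot: [0.0, 0.953, 0.302, 0.001]
contact_force: [-1.2, 0.1, 5.6]
gripper_width: 0.143
```

Request:
move_arm(increments="0 0 0 5 0 0 0; 0 0 0 15 0 0 0; 0 0 0 25 0 0 0; 0 0 0 25 0 0 0; 0 0 0 25 0 0 0; 0 0 0 25 0 0 0; 0 0 0 20 0 0 0; 0 0 0 0 0 0 0", newtons=60)

```text
t: 7.35
eef_pos: [0.5, 0.1512, 0.194]
tool_rot: [0.0, 0.953, 0.303, 0.002]
contact_force: [0.4, -0.4, -1.9]
gripper_width: 0.145
```

```bash
python3 - <<'E'
from h import *
o,im,d=snap('wrist','w4')
print({k:np.round(v,4).tolist() for k,v in o.items()})
snap('scene','s4')
i=cv2.imread('pics/s4.png')[120:280,260:460]
cv2.imwrite('pics/s4c.png',np.vstack([cv2.resize(i,(480,300)),cv2.resize(im[:,:,::-1],(480,300))]))
E
```

```text
{'t': 7.35, 'q': [0.0067, 0.3098, -0.5017, 1.9327, 0.1835, 0.9398, -1.5393], 'joint_vel': [-0.0053, 0.0318, 0.0118, 0.0349, 0.0112, -0.021, -0.0083], 'joint_torque': [0.1488, -45.4394, -3.7663, -26.2117, -0.0859, 0.2485, 0.096], 'eef_pos': [0.5, 0.1512, 0.194], 'tool_rot': [0.0001, 0.9531, 0.3025, 0.0018], 'contact_force': [0.4138, -0.369, -1.8582], 'torque': [0.0155, 0.0188, 0.025], 'gripper_width': 0.1448}
```

View pics/s4c.png

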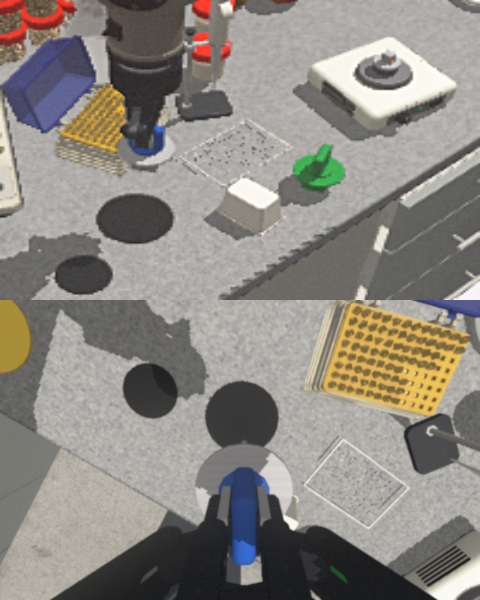

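Lifted clear, with the rotor upright in the jaws and the pad left bare. I'll check the disc centre relative to the tool.

```bash
cat > disc.py <<'E'
from h import *
import sys
from scipy.optimize import least_squares
def disc(f):
    z=np.load(f'pics/{f}.npz');H=np.array(vision.calibration('wrist')['hand_eye']);c=dict(vision.calibration('wrist'));M=np.linalg.inv(H);c['R'],c['t']=M[:3,:3],M[:3,3]
    P=pts(c,z['d']);r=(abs(P[...,2]-.0125)<.006)&(np.hypot(P[...,0],P[...,1])<.045)&(z['d']>0);q=P[r]
    zf=np.median(q[:,2]);m=r.astype(np.uint8);cs,_=cv2.findContours(m,cv2.RETR_EXTERNAL,cv2.CHAIN_APPROX_NONE);k=max(cs,key=cv2.contourArea)[:,0]
    E=np.array([ray(c,u,v,zf)[:2] for u,v in k]);E=E[(E[:,0]>.005)&(np.hypot(*E.T)>.027)]
    s=least_squares(lambda x:np.hypot(E[:,0]-x[0],E[:,1]-x[1])-.033,[0,0],loss='soft_l1',f_scale=.001)
    b=np.linalg.lstsq(np.c_[q[:,:2],np.ones(len(q))],q[:,2],rcond=None)[0]
    print(f,len(q),'z',zf,'tilt',b[:2],'centre tool mm',s.x*1000,len(E),np.abs(s.fun).mean())
disc(sys.argv[1])
E
python3 disc.py w4
```

```text
w4 6498 z 0.012704037717637813 tilt [ 0.01917777 -0.00122918] centre tool mm [-1.13958631  0.16688643] 164 0.00031032990745534224
```

Request:
move_arm(increments="0 -1 -35 0 0 0 -0.09; 0 -1 -55 0 0 0 -0.09; 0 -1 -60 0 0 0 -0.09; 0 -1 -60 0 0 0 -0.09; 0 -1 -60 0 0 0 -0.09; 0 -1 -60 0 0 0 -0.09; 0 -1 -57 0 0 0 -0.09; 0 -2 -40 0 0 0 -0.09")

```text
t: 8.45
eef_pos: [0.4886, -0.279, 0.1907]
tool_rot: [-0.0, 0.998, -0.055, -0.001]
contact_force: [0.6, -0.0, -2.0]
gripper_width: 0.14
```

Request:
move_arm(increments="0 0 0 0 0 0 0; 0 0 0 -5 0 0 0; 0 0 0 -10 0 0 0; 0 0 0 -10 0 0 0; 0 0 0 -5 0 0 0; 0 0 0 0 0 0 0; 0 0 0 0 0 0 0; 0 0 0 0 0 0 0")

```text
t: 9.45
eef_pos: [0.4903, -0.2764, 0.1624]
tool_rot: [0.0, 0.999, -0.053, 0.0]
contact_force: [-0.3, -0.4, -1.3]
gripper_width: 0.146
```

```bash
python3 - <<'E'
from h import *
o,im,d=snap('wrist','w5')
print({k:np.round(v,4).tolist() for k,v in o.items()}); q=o['tool_rot'];print(2*np.arctan2(q[2],q[1]))
snap('scene','s5');snap('top','t5')
i=cv2.imread('pics/s5.png')[110:200,360:480];j=cv2.imread('pics/t5.png')[170:260,390:490]
cv2.imwrite('pics/s5c.png',np.hstack([cv2.resize(i,(400,400),interpolation=2),cv2.resize(j,(400,400),interpolation=2)]))
E
python3 disc.py w5
```

```text
{'t': 9.45, 'q': [0.5318, 0.377, -0.1614, 1.8862, 0.0768, 0.8835, -1.3434], 'joint_vel': [0.0005, -0.0008, -0.0011, 0.0004, -0.0003, 0.0003, -0.0006], 'joint_torque': [-0.0321, -50.4057, -0.7912, -24.8376, 0.0105, 0.0018, 0.0001], 'eef_pos': [0.4903, -0.2764, 0.1624], 'tool_rot': [0.0002, 0.9986, -0.0527, 0.0004], 'contact_force': [-0.2885, -0.397, -1.3433], 'torque': [-0.0113, 0.0252, 0.0055], 'gripper_width': 0.1457}
-0.10536806222632593
w5 6522 z 0.012742801448198985 tilt [ 0.01761532 -0.00096876] centre tool mm [-0.87284777  0.18594811] 164 0.0003129975608517174
```

View pics/s5c.png

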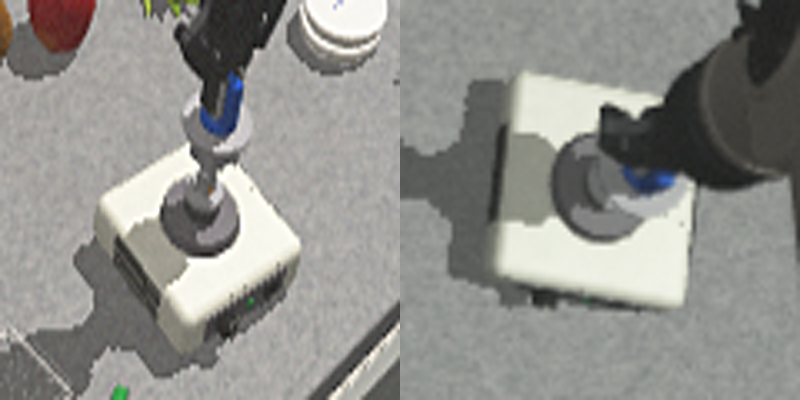

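The rotor hangs upright right over the spindle. I'll trim the position by about 0.7 mm and feel downward gently. The total depth is chosen so that even a mismatch loads the bearing by less than 6 mm.

Request:
move_arm(increments="0 0.7 0.7 -3 0 0 0; 0 0 0 -3 0 0 0; 0 0 0 -3 0 0 0; 0 0 0 -3 0 0 0; 0 0 0 -2 0 0 0; 0 0 0 -2 0 0 0; 0 0 0 0 0 0 0; 0 0 0 0 0 0 0")

```text
t: 10.6
eef_pos: [0.4908, -0.2756, 0.1461]
tool_rot: [0.0, 0.999, -0.053, 0.0]
contact_force: [-0.0, -0.3, -2.1]
gripper_width: 0.144
```

There's no upward force with the foot about 14 mm above home, so the square has let it down. On toward the ball.

Request:
move_arm(increments="0 0 0 -2 0 0 0; 0 0 0 -2 0 0 0; 0 0 0 -2 0 0 0; 0 0 0 -1 0 0 0; 0 0 0 -1 0 0 0; 0 0 0 -1 0 0 0; 0 0 0 0 0 0 0; 0 0 0 0 0 0 0")

```text
t: 11.6
eef_pos: [0.4906, -0.2755, 0.137]
tool_rot: [0.0, 0.999, -0.053, -0.0]
contact_force: [-1.1, 0.2, -2.1]
gripper_width: 0.141
```

```bash
python3 - <<'E'
from h import *
o,im,d=snap('wrist','w6');print(np.round(o['contact_force'],2),np.round(o['torque'],3))
snap('scene','s6')
i=cv2.imread('pics/s6.png')[110:200,360:480]
cv2.imwrite('pics/s6c.png',np.hstack([cv2.resize(i,(400,400),interpolation=2),cv2.resize(im[:,:,::-1],(400,400))]))
E
python3 disc.py w6
```

```text
[-1.15  0.17 -2.11] [-0.047  0.221  0.039]
w6 6503 z 0.01277088612525847 tilt [ 0.01972803 -0.00151496] centre tool mm [-0.9249215   0.19384222] 164 0.00031802573995300343
```

View pics/s6c.png

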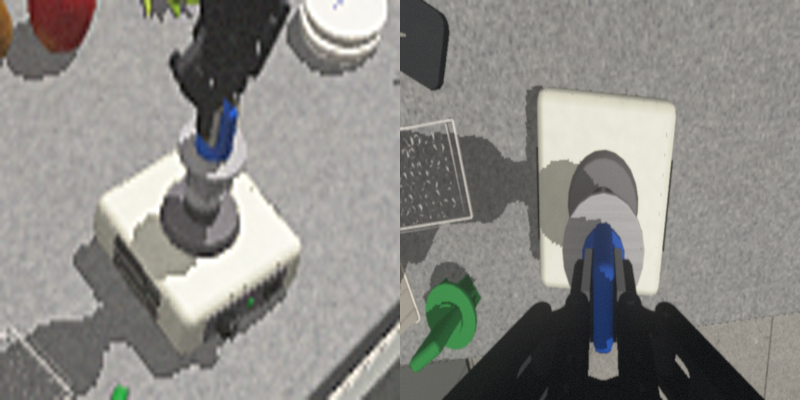

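Not slipped, and still in line. The angle is right, so I'll press on in small steps while watching the force.

Request:
move_arm(increments="0 0 0 -1 0 0 0; 0 0 0 -1 0 0 0; 0 0 0 -1 0 0 0; 0 0 0 -1 0 0 0; 0 0 0 0 0 0 0; 0 0 0 0 0 0 0; 0 0 0 0 0 0 0; 0 0 0 0 0 0 0")

```text
t: 12.7
eef_pos: [0.4907, -0.2756, 0.1331]
tool_rot: [0.0, 0.999, -0.053, -0.0]
contact_force: [-3.8, 0.1, 4.9]
gripper_width: 0.137
```

Ball felt: about 7 N up, with a small side force in -x. I'll ease 0.6 mm in -x and press on.

Request:
move_arm(increments="0 -0.6 0 0 0 0 0; 0 0 0 -1 0 0 0; 0 0 0 -1 0 0 0; 0 0 0 -1 0 0 0; 0 0 0 -1 0 0 0; 0 0 0 0 0 0 0; 0 0 0 0 0 0 0; 0 0 0 0 0 0 0")

```text
t: 13.7
eef_pos: [0.4906, -0.2756, 0.1296]
tool_rot: [0.0, 0.999, -0.053, 0.0]
contact_force: [-3.4, 0.3, 8.6]
gripper_width: 0.145
```

Request:
move_arm(increments="0 0 0 -1 0 0 0; 0 0 0 -1 0 0 0; 0 0 0 -0.5 0 0 0; 0 0 0 0 0 0 0; 0 0 0 0 0 0 0; 0 0 0 0 0 0 0; 0 0 0 0 0 0 0; 0 0 0 0 0 0 0")

```text
t: 14.7
eef_pos: [0.4907, -0.2756, 0.1269]
tool_rot: [0.0, 0.999, -0.053, 0.001]
contact_force: [-2.2, 0.9, 7.2]
gripper_width: 0.145
```

The force fell to about 9.3 N. A shoulder pushed 4.8 mm down would give 9.2 N, so this looks like the click. I'll check that the rotor hasn't slipped in the jaws instead.

```bash
python3 - <<'E'
from h import *
o,im,d=snap('wrist','w7');print(np.round(o['contact_force'],2),np.round(o['torque'],3))
E
python3 disc.py w7
```

```text
[-2.19  0.88  7.2 ] [ 0.108  0.625 -0.057]
w7 6515 z 0.012770733894013281 tilt [ 0.01858128 -0.00082997] centre tool mm [-0.95108219  0.18416161] 164 0.0003145824160795154
```

No slip, so it clicked. I'll rise with the spring to unload it, then release.

Request:
move_arm(increments="0 0 0 1 0 0 0; 0 0 0 1 0 0 0; 0 0 0 1 0 0 0; 0 0 0 1 0 0 0; 0 0 0 0.5 0 0 0; 0 0 0 0 0 0 0; 0 0 0 0 0 0 0; 0 0 0 0 0 0 0")

```text
t: 15.75
eef_pos: [0.4904, -0.2755, 0.131]
tool_rot: [0.0, 0.999, -0.053, 0.0]
contact_force: [0.9, -1.5, -0.6]
gripper_width: 0.139
```

Request:
move_arm(increments="0.2 0 0 0 0 0 0; 0.3 0 0 0 0 0 0; 0.45 0 0 0 0 0 0; 0.5 0 0 0 0 0 0; 0.5 0 0 0 0 0 0; 0.5 0 0 3 0 0 0; 0.5 0 0 10 0 0 0; 0.5 0 0 15 0 0 0")

```text
t: 16.75
eef_pos: [0.4901, -0.2755, 0.1599]
tool_rot: [-0.0, 0.999, -0.053, -0.0]
contact_force: [0.1, -1.0, -0.9]
gripper_width: 0.499
```

Request:
move_arm(increments="0.5 0 0 20 0 0 0; 0.5 0 0 20 0 0 0; 0.5 0 0 20 0 0 0; 0.5 0 0 20 0 0 0; 0.5 0 0 0 0 0 0; 0.5 0 0 0 0 0 0; 0.5 0 0 0 0 0 0; 0.5 0 0 0 0 0 0")

```text
t: 17.75
eef_pos: [0.4898, -0.2754, 0.2384]
tool_rot: [-0.0, 0.999, -0.053, -0.001]
contact_force: [-0.0, 0.0, 0.4]
gripper_width: 0.5
```

```bash
python3 - <<'E'
from h import *
o,im,d=snap('wrist','w8');print(o['t'],o['eef_pos'],np.round(o['contact_force'],2))
c=wcal(o['eef_pos'],o['tool_rot']);P=pts(c,d);m=cv2.inRange(cv2.cvtColor(im,cv2.COLOR_RGB2HSV),(105,120,40),(130,255,255))>0
ok=(d>0)&(np.hypot(P[...,0]-.490,P[...,1]+.2757)<.045)
q=P[ok&m&(P[...,2]>.155)];print('grip top',len(q),np.median(q,0),cv2.minAreaRect((q[:,:2]*1000).astype(np.float32)))
q=P[ok&~m&(P[...,2]>.108)&(P[...,2]<.14)];print('disc top (exp .119 home, .126 on ball)',len(q),np.median(q[:,2]),cv2.minEnclosingCircle((q[:,:2]*1000).astype(np.float32)))
q=P[(abs(P[...,2]-.05)<.006)&(np.hypot(P[...,0]-.49,P[...,1]+.276)<.1)];print('box top exp .05',np.median(q[:,2]))
_,s,ds=snap('scene','s8');Q=pts(vision.calibration('scene'),ds);m=cv2.inRange(cv2.cvtColor(s,cv2.COLOR_RGB2HSV),(105,120,40),(130,255,255))>0
q=Q[m&(np.hypot(Q[...,0]-.49,Q[...,1]+.276)<.045)&(ds>0)];print('scene grip zmax',len(q),np.percentile(q[:,2],[50,90,99]))
cv2.imwrite('pics/s8c.png',np.hstack([cv2.resize(s[110:200,360:480,::-1],(400,400),interpolation=2),cv2.resize(im[:,:,::-1],(400,400))]))
E
```

```text
17.75 [ 0.48984254 -0.27538355  0.23838688] [-0.03  0.02  0.41]
grip top 921 [ 0.49263302 -0.27624829  0.16372511] ((490.12353515625, -275.6352844238281), (12.7200288772583, 38.171321868896484), 84.33706665039062)
disc top (exp .119 home, .126 on ball) 3653 0.11829548812873833 ((489.3666076660156, -275.5802307128906), 32.819087982177734)
box top exp .05 0.04906630693547204
scene grip zmax 151 [0.14533633 0.16576688 0.1681708 ]
```

View pics/s8c.png

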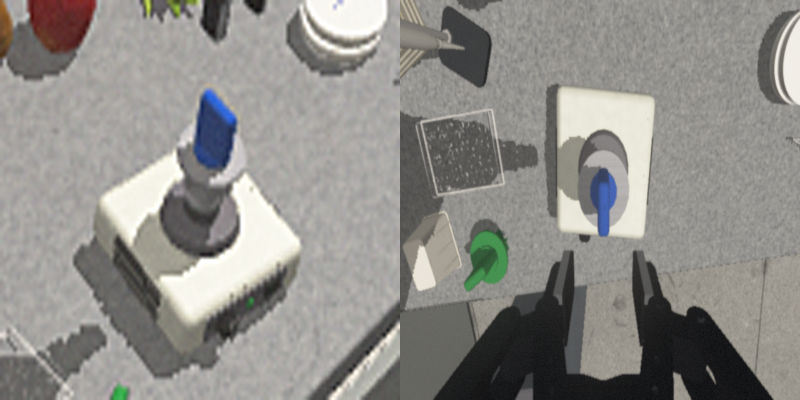

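The rotor sits home: its disc top is 69.2 mm above the box top, against 69 mm expected. It stands upright and free, with the fingers clear. Handing in.

```bash
python3 -c "
from station import bot
print(bot.hand_in())"
```

```text
the job is handed in; nothing more can be done
None
```

The rotor is clicked home on the spindle and released, and the job was handed in at about 18 s of the 56 s allowed. The hand-in gave no verdict.

- **Fit:** I read the spindle's square at about -6° and turned the rotor to match. The square let it down at the first try. I pressed past the ball with about 11 N measured in the readings, which come once a second. That is below the stated 13–17 N, so the peak probably fell between readings.
- **Click:** The push force fell to about 9.3 N, and a shoulder pushed 4.8 mm down would give about 9.2 N. The rotor had not slipped in the jaws. By these readings the bearing sank well under the 13.5 mm limit.
- **Final check:** The disc top is 69.2 mm above the drive box's top, against 69 mm expected at home and about 76 mm if it were still on the ball. Its centre is within about 1 mm of the spindle axis, and the rotor looks upright. The fingers are clear, with no contact force.
- **Bystanders:** I did not measure their positions at the end. Nothing looked displaced in the pictures and the arm felt no unexpected contact.
- **Disagreements:** The overhead camera put objects about 1–2 mm from the wrist camera's positions, within its calibration. A side force of 2–4 N appeared while passing the ball and went away once home.

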